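# Set the coffee mill and find which way its filler cap opens

## Task

Set the coffee mill's grind sleeve to the four-dot mark, with the filler cap still on. Then take the filler cap off: nobody remembers which way this one unscrews, so try one way and, if it comes up against its stop almost at once, the other. Finish still holding the cap in the gripper, level and at rest, straight above the neck and at least 6 cm clear of it, so that I can look in; leave the sleeve on four dots and do not push the other things on the worktop about.

Things in the scene. Friction and masses are not known exactly. Their poses are not given: they have to be found in the camera images.
- mill: Coffee mill, a low grey box with an aluminium top plate, fixed to the worktop: 150 (x) x 250 (y) x 100 mm high; origin at the centre of its underside, z up, x away from the drawer and switch on its front. On top stand the black grind sleeve (at x +10, y +60 mm) and the filler neck with the black cap (at x 0, y -58 mm).
- sleeve_axis (a point): Point on the grind sleeve's turning axis (vertical) at the height of the mill's top plate, z = 100 mm above the worktop. The sleeve is a black upright fluted cylinder: a flange of radius 29 mm from 0 to 10 mm above the plate, then the grip of radius 24 mm (48 mm across) from 10 to 50 mm above the plate; a steel pointer sticks out of the flange to 35 mm radius.
- sleeve_pointer (a point): Tip of the sleeve's steel pointer, 35 mm from the axis and 5 mm above the top plate. Round the robot's side of the sleeve five groups of 1, 2, 3, 4 and 5 raised black dots lie on the plate, 46 mm from the axis; the pointer shows the value.
- grind_sleeve (a joint): Turn of the grind sleeve in rad, growing anticlockwise seen from above: 0 = one dot, 0.48 = two, 0.96 = three, 1.44 = four, 1.92 = five dots. A spring click holds it at each (about 0.16 N m to turn past, and it snaps into the nearest one when let go); end stops at -0.12 and 2.04. Starts at one, two or three dots.
- cap: Filler cap, black plastic, loose, about 70 g: round fluted skirt 54 mm in diameter, 0 to 28 mm above the origin, and on top a bar grip. Origin on the axis at the lower rim; closed, it stands 101 mm above the worktop. Flanges inside catch under three lugs of the neck: locked, it lifts only about 3 mm. It has 1 to 2 mm of side play and nothing but its weight holds it from turning.
- cap_grip (a point): Point on the cap's axis in its bar grip, 50 mm above the cap's origin. The bar is 46 mm long (along the cap's x axis), 14 mm wide (y), and rises from 28 to 55 mm above the cap's origin.
- neck_top (a point): Centre of the top of the filler neck, 124 mm above the worktop, on the closed cap's axis; a 30 mm post, 24 mm high. Which way the cap opens differs and cannot be seen: one way a hard stop blocks it within 10 degrees; the other way it turns freely to a hard stop at about 64 degrees, and from 56 degrees on it lifts straight off. It does not rise while turning.
- tin: Storage tin with a wooden lid, 97 mm wide, 130 mm high, heavy and standing fast, bystander; origin at its underside.
- spice: Spice jar, 45 mm wide, 106 mm high, bystander close to the right of the mill; origin at its underside.
- tea_box: Cardboard tea packet, 71x126x76 mm, bystander; origin at its underside.
- jam: Jam jar, 65 mm wide, 94 mm high, bystander; origin at its underside.
- garlic: Bulb of garlic, 53 mm, lying in front of the mill, bystander; origin at its underside.
There are look-alikes about, which are no part of the job. There is more than one size of the cap; the job needs the middle-sized.

How it is judged:
By the outcome, as a careful person would: the job done as asked, in the order asked, and still so for the second after the job is handed in, while the arm keeps its last pose, push and grip.
It also fails if it takes over 58 s, if anything falls off the work surface, if the arm or the gripper's body presses on something with over 40 N, if the wrist force passes 120 N, or if a joint passes its speed limit or range.

## Robot

A 7-joint arm with a two-finger parallel gripper is mounted at the origin on a cart in front of the work surface, level with it; the furniture and walls round the work are solid. World frame = base frame: x ahead of the robot, y to its left, z up, the work surface at z = 0. Lengths are in m, angles in rad, forces in N, time in s.
With the tool pointing down it reaches from about 0.4 to 0.85 m from the base axis. Payload 6.9 kg.
Tool frame: the origin (TCP) lies midway between the tips of the shut fingers; the grasp point (between the pads) lies r.pinch_z behind it (r.pinch_z is the distance from the TCP to the grasp point, in m); z points along the fingers, y is the line along which they close (so a half turn about z gives the same grasp; the last joint's range is limited). The gripper opens to 85 mm and grips with 20 to 120 N. Pads are 22 mm wide; open, the fingers measure 114 mm over their backs; the gripper's body (76 mm by 85 mm) begins 54 mm behind the grasp point. The pads swing forward as they close: fully open they stand 13 mm farther back than shut.
Start: joints at [1.278, 0.507, -0.238, 1.5, 0.126, 1.149, -0.155], TCP at [0.243, -0.576, 0.231] pointing down, gripper open.
Joint ranges: [-3.08, 3.08], [-0.24, 2.05], [-1.43, 1.35], [0, 2.5], [-1.52, 4.66], [0.17, 1.96], [-2.89, 2.89]. Speed limits (rad/s): [2.39, 2.39, 3.14, 3.14, 3.14, 3.14, 3.14].

## Interface

Orientations are given as [roll, pitch, yaw] about the fixed x, y, z axes, in that order (R = Rz(yaw) Ry(pitch) Rx(roll)).
In Python, from bench import r gives the robot as it stands.
- The arm moves only by the tool play_rows, never from a script. Its argument "plan" is one flat list of numbers, 5 for each row, row after row: the shift along the tool's x, y, z in units of 25 mm (1.0 is 25 mm), then the turn about the tool's z in units of 0.08 rad (1.0 is 0.08 rad), then the opening, from 0 (shut) to 1 (fully open). A call has 1 to 20 rows; each row shifts and turns the commanded pose from where the row before left it, along the tool's axes as they then stand; what a row does not reach is not made up. A row lasts 1/10 s, in which the tool goes at most 50 mm and 8.59 degrees, less where a joint would pass 70% of its speed; a pose out of reach is approached as far as the arm can. A call with a number of a shift or a turn outside -1 to 1 is refused whole. A call with a gripper value outside its range is refused whole. The fingers move at their own pace and stop on an object; "newtons" is the grip in N (left out, the last holds). Time passes only in rows, so rows that do not move let the fingers close. It gives the time, the measured TCP pose, the force, the opening and the grip force at its end, in the units of the state.
- r.sense(): the state, without advancing time (a new reading comes with each control period).
- r.capture(name): name is "scene" or "top" or "wrist"; returns a dict with "color" (384x512x3 uint8, red, green, blue), "range_z" (384x512 float32, m along the optical axis (not along the pixel's ray), 0 where there is no reading), "vfov" (degrees; the focal length in pixels is half the picture's height over the tangent of half this angle, whatever the lens; pixels are square), "cx", "cy" (the principal point, pixels), "extrinsics" (4x4, takes a point from camera to world coordinates); the wrist camera has in their place "hand_eye" (4x4, takes a point from camera to tool coordinates, whose origin is the TCP and whose axes are the flange's). Camera axes: x right, y up, looking along -z (the intrinsics and any distortion apply to the point x, -y, -z); pixel columns grow to the right and rows downward; lengths in m; the calibration is good to about 2 mm. A picture is of the moment at which its call begins: read the wrist's pose just before it.
- r.finish_job(): hands the job in; it is judged then, once.
The state is a dict: "time": time; "qpos": joint angles; "joint_velocities": joint speeds; "effort": joint torques, N m; "tool_pos": TCP position; "tool_rot": TCP orientation; "force": force on the tool from outside, world axes, zero at the start; "torque": the same for the moment, N m; "width": finger opening in m; "gripper_force": force on a finger pad.
Only numpy, scipy, OpenCV 4.12 (cv2) and the standard library are available. Lean on these libraries where they do the work, as an engineer would, in place of code of your own. Each camera call takes 0.05 s, during which the arm holds its last target. There are 200 camera calls.

## Working session

There is one attempt and no reset: what is moved stays moved. The work goes in short steps, Python scripts to look and compute and a tool call to move; the robot and the scene stay as the last step left them, time stands still between calls to the robot, and variables do not carry over. Pictures are saved under pics/ and viewed, at most 10 in all, crops included, and the job is handed in when it is done.

Besides the shell and the picture viewer there is one more tool, called after "Request:" as name(argument=value, ...) on one line, values as JSON. play_rows: Moves the arm, as the interface text tells. Shifts and turns lie within -1 to 1; 1 stands for 25 mm of shift or 0.08 rad of turn. Its arguments: {"type":"object","properties":{"plan":{"type":"array","items":{"type":"number"}},"newtons":{"type":"number"}},"required":["plan"]}

```bash
mkdir -p pics
cat > h.py <<'E'
import numpy as np, cv2
from bench import r
from scipy.spatial.transform import Rotation as R
def save(c,n): cv2.imwrite(f'pics/{n}.png',c['color'][:,:,::-1])
def cloud(c,T):
    h,w=c['range_z'].shape; f=h/2/np.tan(np.radians(c['vfov'])/2)
    v,u=np.mgrid[:h,:w]; z=c['range_z']
    P=np.stack([(u-c['cx'])/f*z,-(v-c['cy'])/f*z,-z],-1)
    W=P@T[:3,:3].T+T[:3,3]; W[z==0]=np.nan
    return W
def tool():
    s=r.sense(); T=np.eye(4); T[:3,:3]=R.from_euler('xyz',s['tool_rot']).as_matrix(); T[:3,3]=s['tool_pos']; return T
E
python3 - <<'E'
from h import *
s=r.sense();print(s,r.pinch_z)
for n in('scene','top'):
    c=r.capture(n);save(c,n);print(n,c['vfov'],c['cx'],c['cy'],[k for k in c],c['extrinsics'])
    np.save(n+'.npy',cloud(c,c['extrinsics']));
    for k in c:
        if k not in('color','range_z','extrinsics'):print(k,c[k])
a=cv2.imread('pics/scene.png');b=cv2.imread('pics/top.png')
cv2.imwrite('pics/both.png',cv2.resize(np.vstack([a,b]),None,fx=.78,fy=.78))
E
```

```text
{'time': 0.0, 'qpos': array([ 1.2775134 ,  0.50833757, -0.23751783,  1.50117798,  0.12568764,
        1.14891337, -0.15480468]), 'joint_velocities': array([ 1.69947683e-04,  4.65264181e-04, -7.78632936e-04,  8.99012781e-04,
        1.00828551e-04, -1.33754249e-07,  9.00093470e-04]), 'effort': array([-1.37208604e-04, -6.20590997e+01, -2.18674868e+00, -2.49646944e+01,
        1.26090681e-02,  1.20074439e-02, -1.54035291e-05]), 'tool_pos': array([ 0.24240598, -0.57549954,  0.23041403]), 'tool_rot': array([-3.13974479e+00,  3.26452321e-05,  3.98789594e-01]), 'force': array([-0.22943815,  0.2156503 , -0.48717915]), 'torque': array([0.01243197, 0.01499552, 0.04549465]), 'gripper_force': 0.0, 'width': 0.08570405873901832} 0.0187
scene 56.9079055158166 257.5080913649546 186.24637983298518 ['color', 'range_z', 'vfov', 'cx', 'cy', 'extrinsics'] [[ 0.52419448  0.36559767 -0.7691284  -0.32613192]
 [-0.85132874  0.24770384 -0.46247399 -0.43740386]
 [ 0.02143664  0.89720742  0.44108878  0.57274444]
 [ 0.          0.          0.          1.        ]]
vfov 56.9079055158166
cx 257.5080913649546
cy 186.24637983298518
top 50.74951013270768 264.6309031710606 191.15338745195967 ['color', 'range_z', 'vfov', 'cx', 'cy', 'extrinsics'] [[-0.05740181  0.97430877 -0.21777845  0.22759826]
 [-0.99834306 -0.05689734  0.00859186  0.08014788]
 [-0.00401989  0.2179108   0.97596041  1.45526049]
 [ 0.          0.          0.          1.        ]]
vfov 50.74951013270768
cx 264.6309031710606
cy 191.15338745195967
```

View pics/top.png

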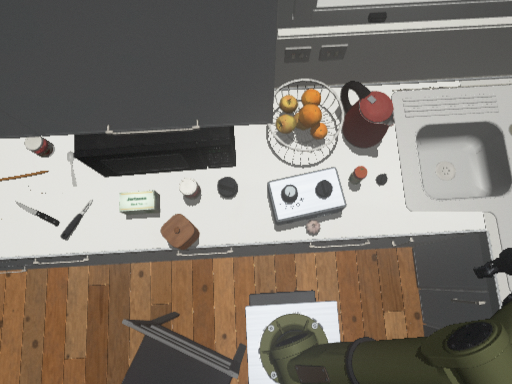

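View pics/scene.png

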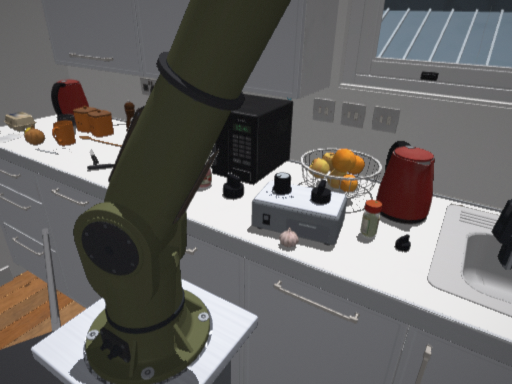

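The top view shows the mill at about (306,195), its sleeve at (290,193) and its cap at (324,188). The dark caps at (228,187) and (381,179) are look-alikes. In the scene view the spice jar is at (371,218) and the garlic at (289,237).

Run:
```python
from h import *
W=np.load('top.npy');c=cv2.imread('pics/top.png')
g=c.max(2)
def reg(u0,u1,v0,v1):
    m=np.zeros(g.shape,bool);m[v0:v1,u0:u1]=1;return m
# plate
m=reg(262,350,160,228)&(abs(W[...,2]-.1)<.006)&(g>100)
p=W[m];print(len(p),np.median(p[:,2]));rc=cv2.minAreaRect((p[:,:2]*1000).astype(np.float32));print(rc,cv2.boxPoints(rc))
for n,b in dict(sleeve=(276,303,178,208),cap=(312,338,175,204)).items():
    for z0,z1 in((.107,.125),(.125,.147),(.147,.17)):
        q=W[reg(*b)&(W[...,2]>z0)&(W[...,2]<z1)]
        if len(q)>5: 
            rc=cv2.minAreaRect((q[:,:2]*1000).astype(np.float32));print(n,z0,len(q),q.mean(0),np.median(q[:,2]),rc)
for n,b in dict(spice=(350,370,163,187),garlic=(304,322,218,238),small=(373,390,170,188),pot=(340,398,80,150),basket=(265,343,80,165)).items():
    q=W[reg(*b)&(W[...,2]>.015)];print(n,q.min(0),q.max(0))
cv2.imwrite('pics/crop.png',cv2.resize(c[155:230,255:355],None,fx=8,fy=8,interpolation=cv2.INTER_CUBIC))
```

```text
2223 0.09958962505672275
((513.26611328125, -73.59489440917969), (144.18914794921875, 244.47235107421875), 9.591703414916992) [[ 421.81168    34.919605]
 [ 462.54715  -206.13506 ]
 [ 604.7206   -182.10939 ]
 [ 563.9851     58.945267]]
sleeve 0.107 52 [ 0.49868013 -0.00882592  0.11225348] 0.11086241869690794 ((515.9132690429688, -5.851432800292969), (87.7219009399414, 74.9043197631836), 2.376953125)
sleeve 0.125 40 [ 0.50730603 -0.01030474  0.14067828] 0.14311532654465542 ((513.4266357421875, -12.099142074584961), (46.6788444519043, 47.26154708862305), 88.65613555908203)
sleeve 0.147 141 [ 0.51282107 -0.01336301  0.15079939] 0.15074100840046123 ((512.6900024414062, -13.292905807495117), (43.112388610839844, 44.45307159423828), 86.6410903930664)
cap 0.107 40 [ 0.51192923 -0.12667797  0.11658944] 0.11964389413116316 ((519.8204956054688, -136.2670440673828), (68.12920379638672, 85.36164855957031), 59.50650405883789)
cap 0.125 130 [ 0.52043186 -0.12840459  0.13034401] 0.12923413055825095 ((521.5256958007812, -129.69876098632812), (50.25019454956055, 51.46492004394531), 85.39153289794922)
cap 0.147 62 [ 0.52210917 -0.13104829  0.15435129] 0.15444275668092333 ((522.802001953125, -130.89462280273438), (45.713348388671875, 15.153446197509766), 12.233689308166504)
spice [ 0.5538111  -0.2862596   0.01733902] [ 0.59823195 -0.24199535  0.11245732]
garlic [ 0.38270855 -0.11779686  0.01627868] [ 0.43943992 -0.06389316  0.05611885]
small [ 0.55241528 -0.37900362  0.01510658] [ 0.58816652 -0.34424189  0.04482774]
pot [ 0.69089227 -0.46914088  0.01501587] [ 0.96421557 -0.20790427  0.21941492]
basket [ 0.65948716 -0.2547576   0.01502773] [0.96218075 0.05757295 0.60358374]
```

View pics/crop.png

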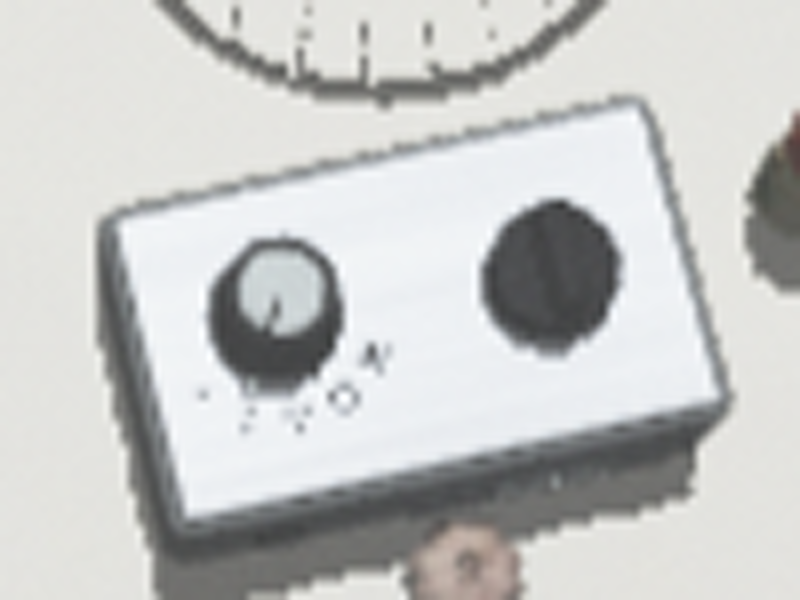

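Request:
play_rows(plan=[0.7,-0.6,-0.2,0,1,0.7,-0.6,-0.2,0,1,0.7,-0.6,-0.2,0,1,0.7,-0.6,-0.2,0,1,0.7,-0.6,-0.2,0,1,0.7,-0.6,-0.2,0,1,0.7,-0.6,-0.2,0,1,0.7,-0.6,-0.2,0,1,0.7,-0.6,-0.2,0,1,0.7,-0.6,-0.2,0,1,0.7,-0.6,-0.2,0,1,0.7,-0.6,-0.2,0,1,0.7,-0.6,-0.2,0,1,0.7,-0.6,-0.2,0,1,0.7,-0.6,-0.2,0,1,0.7,-0.6,-0.2,0,1,0.7,-0.6,-0.2,0,1,0.7,-0.6,-0.2,0,1,0.7,-0.6,-0.2,0,1,0.7,-0.6,-0.2,0,1])

```text
time: 2.1
tool_pos: [0.4488, -0.1627, 0.3312]
tool_rot: [-3.141, 0.0, 0.399]
force: [0.8, 1.0, 0.2]
width: 0.0855
gripper_force: 0.0
```

Run:
```python
from h import *
s=r.sense();print(s['qpos'].round(3),s['tool_pos'],s['tool_rot'])
T=tool();c=r.capture('wrist');print(c['hand_eye'].round(3),c['vfov']);save(c,'w1');W=cloud(c,T@c['hand_eye']);np.save('w1.npy',W)
```

```text
[ 0.639  0.214 -0.434  1.687  0.094  1.261 -0.988] [ 0.44879569 -0.16266009  0.33123644] [-3.14117511e+00  4.94811569e-04  3.98757112e-01]
[[ 0.001  0.957  0.289  0.073]
 [ 1.    -0.001  0.     0.001]
 [ 0.     0.289 -0.957 -0.143]
 [ 0.     0.     0.     1.   ]] 62.264019704542704
```

View pics/w1.png

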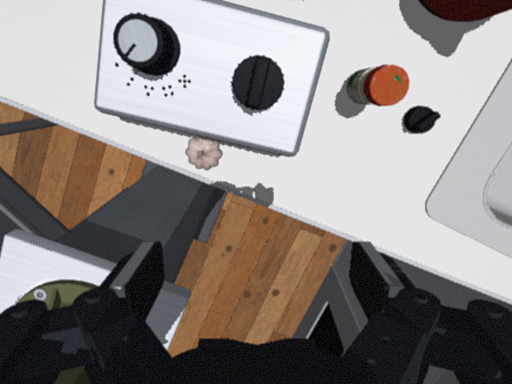

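The wrist view shows the sleeve top at (138,40), with its mark running to about (122,57). The dot groups lie from (116,65) for one dot to (185,80) for five, and the cap is at (258,83) with its bar nearly vertical in the picture.

Run:
```python
from h import *
W=np.load('w1.npy');c=cv2.imread('pics/w1.png');g=c.max(2)
A=np.array([.5127,-.0131])
# dots: dark, plate level, 40..53mm radius
d=W[...,:2]-A;rad=np.hypot(d[...,0],d[...,1]);ang=np.degrees(np.arctan2(d[...,1],d[...,0]))%360
m=(abs(W[...,2]-.1)<.006)&(rad>.039)&(rad<.054)&(g<110)
n,l,st,ce=cv2.connectedComponentsWithStats(m.astype(np.uint8))
for i in range(1,n):
    print('dot',st[i,4],ce[i].round(1),ang[l==i].mean().round(1),(rad[l==i].mean()*1000).round(1))
# mark on top
m=(abs(W[...,2]-.15)<.006)&(rad<.026);q=W[m&(g>110)];print('top',len(q),((q.min(0)+q.max(0))/2).round(4))
m2=m&(g<90)&(rad<.019);print('mark',m2.sum(),sorted(zip((rad[m2]*1000).round(),ang[m2].round())))
m3=(abs(W[...,2]-.105)<.006)&(rad>.029)&(rad<.038)&(ang>100)&(ang<320)
print('ptr',[(a,b,k) for a,b,k in zip((rad[m3]*1000).round(),ang[m3].round(),g[m3]) if k<190][:60])
cv2.imwrite('pics/w1c.png',cv2.resize(c[0:115,85:310],None,fx=3.5,fy=3.5,interpolation=cv2.INTER_CUBIC))
```

```text
dot 5 [116.4  64.2] 134.9 43.3
dot 2 [184.   75.5] 252.9 43.5
dot 3 [131.3  78.7] 163.5 40.4
dot 4 [179.5  80.5] 243.1 43.5
dot 3 [184.3  80.7] 247.9 47.2
dot 4 [188.8  81. ] 251.5 50.9
dot 4 [128.   83.8] 163.6 47.3
dot 3 [184.3  85.7] 243.3 50.8
dot 4 [145.5  86.5] 188.1 40.9
dot 4 [163.2  88. ] 215.6 42.2
dot 4 [169.5  86.5] 225.4 42.8
dot 2 [151.5  88. ] 197.3 41.3
dot 4 [147.5  93.5] 191.9 47.9
dot 5 [171.6  93.2] 224.0 50.1
dot 4 [165.5  94.5] 216.0 49.4
top 1327 [ 0.5144 -0.0116  0.149 ]
mark 189 [(np.float64(2.0), np.float64(188.0)), (np.float64(3.0), np.float64(175.0)), (np.float64(3.0), np.float64(195.0)), (np.float64(4.0), np.float64(163.0)), (np.float64(4.0), np.float64(173.0)), (np.float64(4.0), np.float64(182.0)), (np.float64(4.0), np.float64(185.0)), (np.float64(5.0), np.float64(165.0)), (np.float64(5.0), np.float64(185.0)), (np.float64(6.0), np.float64(162.0)), (np.float64(6.0), np.float64(179.0)), (np.float64(7.0), np.float64(169.0)), (np.float64(7.0), np.float64(175.0)), (np.float64(8.0), np.float64(163.0)), (np.float64(8.0), np.float64(169.0)), (np.float64(8.0), np
[... 9223 characters left out ...]
8(63)), (np.float64(31.0), np.float64(295.0), np.uint8(168)), (np.float64(29.0), np.float64(291.0), np.uint8(41)), (np.float64(30.0), np.float64(291.0), np.uint8(22)), (np.float64(31.0), np.float64(292.0), np.uint8(54)), (np.float64(31.0), np.float64(293.0), np.uint8(163)), (np.float64(30.0), np.float64(289.0), np.uint8(40)), (np.float64(30.0), np.float64(290.0), np.uint8(22)), (np.float64(31.0), np.float64(290.0), np.uint8(52)), (np.float64(31.0), np.float64(291.0), np.uint8(170)), (np.float64(30.0), np.float64(287.0), np.uint8(42)), (np.float64(30.0), np.float64(288.0), np.uint8(23)), (np.float64(31.0), np.float64(288.0), np.uint8(56)), (np.float64(31.0), np.float64(289.0), np.uint8(167))]
```

View pics/w1c.png

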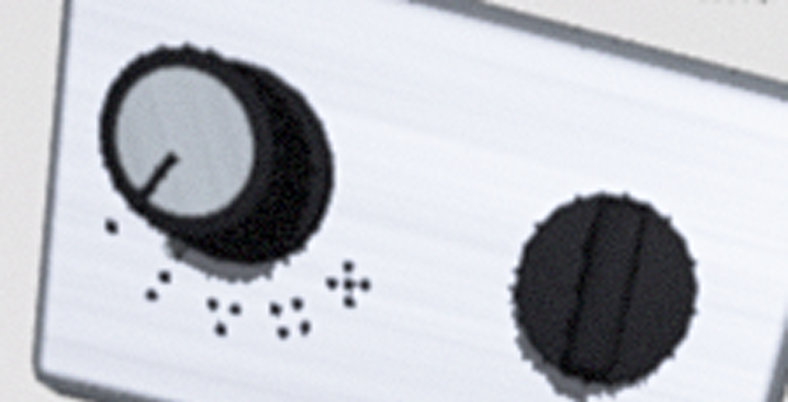

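The crop shows the mark at 166°, in line with the two-dot group at 163.5°; four dots lies at 220°. The sleeve therefore needs +0.96 rad anticlockwise. The cap's bar is at about 12°.

Request:
play_rows(plan=[0.785,-0.756,0.5,0,1,0.785,-0.756,0.5,0,1,0.785,-0.756,0.5,0,1,0.785,-0.756,0.5,0,1,0.785,-0.756,0.5,0,1,0.785,-0.756,0.5,0,1,0,0,0.5,0,1,0,0,0,0,1], newtons=40)

```text
time: 2.95
tool_pos: [0.5122, -0.0128, 0.242]
tool_rot: [-3.14, 0.003, 0.401]
force: [0.2, -0.9, 0.0]
width: 0.0854
gripper_force: 0.0
```

Run:
```python
from h import *
s=r.sense();print(s['qpos'].round(3),s['tool_pos'],s['tool_rot'])
T=tool();c=r.capture('wrist');save(c,'w2');W=cloud(c,T@c['hand_eye'])
m=np.hypot(W[...,0]-.513,W[...,1]+.0128)<.035
for z0,z1 in((.14,.147),(.147,.156)):
    q=W[m&(W[...,2]>z0)&(W[...,2]<z1)]
    if len(q): print(len(q),q.min(0),q.max(0),(q.min(0)+q.max(0))/2)
```

```text
[ 0.334  0.348 -0.495  1.769  0.184  1.075 -1.396] [ 0.51215608 -0.01282298  0.24199044] [-3.13985463  0.0033939   0.40065362]
164 [ 0.49032835 -0.0395287   0.14003152] [0.53983086 0.00974578 0.14699985] [ 0.51507961 -0.01489146  0.14351568]
2815 [ 0.49156757 -0.03881454  0.14713005] [0.5385578  0.00916905 0.15253811] [ 0.51506268 -0.01482275  0.14983408]
```

Request:
play_rows(plan=[0.04,0.06,0.9,0,1,0,0,0.9,0,1,0,0,0.9,0,1,0,0,0.9,0,1,0,0,0.8,0,1,0,0,0.7,0,1,0,0,0.1,0,0.7,0,0,0,0,0.4,0,0,0,0,0.3,0,0,0,0,0.3,0,0,0,0,0.3], newtons=40)

```text
time: 4.1
tool_pos: [0.5151, -0.0141, 0.1151]
tool_rot: [3.141, -0.002, 0.399]
force: [-2.7, 2.0, 7.3]
width: 0.0473
gripper_force: 41.7
```

Request:
play_rows(plan=[0,0,-0.08,-1,0.3,0,0,0,-1,0.3,0,0,0,-1,0.3,0,0,0,-1,0.3,0,0,0,-1,0.3,0,0,0,-1,0.3,0,0,0,-1,0.3,0,0,0,-1,0.3,0,0,0,-1,0.3,0,0,0,-1,0.3,0,0,0,-1,0.3,0,0,0,-1,0.3,0,0,0,0,0.3,0,0,0,0,0.3])

```text
time: 5.5
tool_pos: [0.515, -0.0141, 0.1154]
tool_rot: [3.141, -0.001, 1.357]
force: [5.5, 3.2, -15.9]
width: 0.0469
gripper_force: 47.6
```

Run:
```python
from h import *
s=r.sense();print(s['qpos'].round(3),s['tool_pos'],s['tool_rot'],s['torque'],s['width'])
```

```text
[ 0.457  0.545 -0.716  1.941  0.477  0.831 -0.732] [ 0.514984   -0.01405794  0.11538403] [ 3.14148722e+00 -1.21766689e-03  1.35677302e+00] [ 0.61013574 -1.04414226  0.13056391] 0.04692095679625413
```

Request:
play_rows(plan=[0,0,0.05,0,0.7,0,0,0,0,1,0,0,0,0,1,0,0,-0.5,0,1,0,0,-0.9,0,1,0,0,-1,0,1,0,0,-1,0,1,0,0,-1,0,1,0,0,-1,0,1,0,0,-1,0,1,0,0,0,0,1])

```text
time: 6.6
tool_pos: [0.5161, -0.0135, 0.2789]
tool_rot: [3.135, -0.001, 1.359]
force: [0.4, 0.6, 0.4]
width: 0.0852
gripper_force: 0.0
```

Run:
```python
from h import *
s=r.sense();print(s['tool_pos'],s['force'],s['tool_rot'])
T=tool();c=r.capture('wrist');save(c,'w3');W=cloud(c,T@c['hand_eye']);np.save('w3.npy',W)
g=c['color'].max(2)
q=W[(abs(W[...,2]-.15)<.005)&(np.hypot(W[...,0]-.513,W[...,1]+.0128)<.03)];A=((q.min(0)+q.max(0))/2)[:2];print(A)
d=W[...,:2]-A;rad=np.hypot(d[...,0],d[...,1]);ang=np.degrees(np.arctan2(d[...,1],d[...,0]))%360
m=(abs(W[...,2]-.15)<.006)&(g<90)&(rad<.014)&(rad>.007);print('mark',m.sum(),np.median(ang[m]))
q=W[(W[...,2]>.15)&(W[...,2]<.162)&(np.hypot(W[...,0]-.523,W[...,1]+.131)<.04)]
if len(q):print(len(q),cv2.minAreaRect((q[:,:2]*1000).astype(np.float32)))
```

```text
[ 0.51613201 -0.01351662  0.27888857] [0.41085559 0.55655077 0.42636822] [ 3.13523627e+00 -1.08942030e-03  1.35880185e+00]
[ 0.5148382  -0.01417797]
mark 413 209.30930731726883
673 ((524.530029296875, -131.89727783203125), (45.718387603759766, 14.684409141540527), 10.777789115905762)
```

View pics/w3.png

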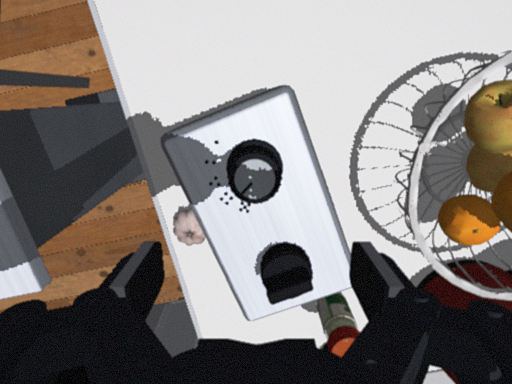

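The view shows the mark running down-left from the sleeve's centre to (241,194), towards the four-dot group at (226,198). The cap is at (287,272). A tighter mask will give the mark's angle.

Run:
```python
from h import *
W=np.load('w3.npy');g=cv2.imread('pics/w3.png').max(2);A=np.array([.5148,-.0142])
d=W[...,:2]-A;rad=np.hypot(d[...,0],d[...,1]);ang=np.degrees(np.arctan2(d[...,1],d[...,0]))%360
t=(abs(W[...,2]-.15)<.006)&(rad<.015)&(rad>.006)
print([(a,int(g[t&(abs((ang-a+180)%360-180)<4)].mean())) for a in range(0,360,8)])
m=t&(g<35);print(m.sum(),np.percentile(ang[m],[5,25,50,75,95]))
m=(abs(W[...,2]-.1)<.006)&(rad>.039)&(rad<.054)&(g<60)&(ang>120)&(ang<260)
n,l,st,ce=cv2.connectedComponentsWithStats(m.astype(np.uint8))
for i in range(1,n):
    if st[i,4]<60: print('dot',st[i,4],ce[i].round(),ang[l==i].mean().round(1))
```

```text
[(0, 80), (8, 81), (16, 87), (24, 119), (32, 120), (40, 150), (48, 158), (56, 170), (64, 188), (72, 190), (80, 186), (88, 180), (96, 176), (104, 169), (112, 104), (120, 82), (128, 81), (136, 82), (144, 82), (152, 83), (160, 82), (168, 81), (176, 82), (184, 82), (192, 82), (200, 82), (208, 75), (216, 32), (224, 40), (232, 84), (240, 112), (248, 88), (256, 84), (264, 83), (272, 83), (280, 83), (288, 84), (296, 82), (304, 82), (312, 83), (320, 81), (328, 81), (336, 82), (344, 82), (352, 82)]
15 [216.32215799 218.43453883 219.25122873 222.09745768 224.68958712]
dot 1 [216. 142.] 135.4
dot 7 [206. 162.] 163.0
dot 6 [214. 162.] 162.5
dot 6 [215. 178.] 185.5
dot 7 [210. 183.] 189.9
dot 7 [218. 184.] 195.4
dot 2 [226. 193.] 212.0
dot 1 [221. 199.] 213.4
dot 1 [231. 198.] 222.7
dot 2 [226. 203.] 221.7
dot 1 [242. 203.] 239.9
dot 4 [248. 204.] 249.3
dot 2 [244. 207.] 244.8
dot 1 [240. 209.] 239.9
dot 1 [247. 211.] 248.9
```

The mark is at 219.5°, so the sleeve is on four dots. Next I move over the cap and line the gripper up with its bar.

Request:
play_rows(plan=[-0.91,0.26,0,0,1,-0.91,0.26,0,0,1,-0.91,0.26,0,0,1,-0.91,0.26,0,0,1,-0.91,0.26,0,0,1,0,0,0,1,1,0,0,0,1,1,0,0,0.3,1,1,0,0,0.3,1,1,0,0,0.3,1,1,0,0,0.3,1,1,0,0,0.3,1,1,0,0,0.3,1,1,0,0,0.3,1,1,0,0,0.3,1,1,0,0,0,1,1,0,0,0,1,1,0,0,0,1,1,0,0,0,1,1])

```text
time: 8.55
tool_pos: [0.5219, -0.1322, 0.2141]
tool_rot: [-3.141, 0.001, 0.235]
force: [0.5, 0.4, 0.1]
width: 0.0851
gripper_force: 0.0
```

Request:
play_rows(plan=[0,0,0,0.5,1,0,0,0,0,1])

```text
time: 8.75
tool_pos: [0.522, -0.1322, 0.2143]
tool_rot: [-3.141, 0.001, 0.198]
force: [-0.3, -0.4, -0.5]
width: 0.0855
gripper_force: 0.0
```

Run:
```python
from h import *
s=r.sense();print(s['qpos'].round(3),s['tool_pos'],s['force'],s['tool_rot'])
T=tool();c=r.capture('wrist');save(c,'w4');W=cloud(c,T@c['hand_eye'])
q=W[(W[...,2]>.15)&(W[...,2]<.162)&(np.hypot(W[...,0]-.523,W[...,1]+.131)<.04)]
if len(q):
  rc=cv2.minAreaRect((q[:,:2]*1000).astype(np.float32));print(len(q),rc,q[:,2].mean())
  d=np.array(rc[0])/1000-s['tool_pos'][:2];print(T[:2,:2].T@d)
```

```text
[ 0.532  0.412 -0.479  1.752  0.217  1.031 -1.398] [ 0.52203586 -0.13220818  0.21426797] [-0.29228098 -0.4438492  -0.4909642 ] [-3.14119983e+00  9.42934864e-04  1.98371134e-01]
1338 ((524.7224731445312, -133.02877807617188), (45.605003356933594, 13.971911430358887), 10.74144458770752) 0.1555387462322488
[0.0024722  0.00133396]
```

Request:
play_rows(plan=[0.08,0.04,0.7,0.12,1,0,0,0.8,0,1,0,0,0.8,0,1,0,0,0.6,0,1,0,0,0.3,0,0.8,0,0,0,0,0.4,0,0,0,0,0.1,0,0,0,0,0,0,0,0,0,0,0,0,0,0,0,0,0,0,0,0,0,0,0,0,0], newtons=30)

```text
time: 10.0
tool_pos: [0.5252, -0.1329, 0.1353]
tool_rot: [3.141, -0.001, 0.189]
force: [-1.6, -0.1, 5.4]
width: 0.013
gripper_force: 34.9
```

Run:
```python
from h import *
s=r.sense();print(s)
```

```text
{'time': 10.0, 'qpos': array([ 0.49995354,  0.5008895 , -0.44382796,  1.8533351 ,  0.27897474,
        0.8472087 , -1.46381615]), 'joint_velocities': array([-0.00039799,  0.00033065,  0.00012441, -0.0004236 , -0.00035671,
       -0.00081919, -0.00141681]), 'effort': array([ 1.36831678e-01, -5.18205857e+01, -4.07675028e+00, -1.87110829e+01,
        1.23873521e-01, -2.41456758e-01,  2.16976932e-02]), 'tool_pos': array([ 0.52521512, -0.13294731,  0.13531822]), 'tool_rot': array([ 3.14100346e+00, -1.33873778e-03,  1.89267458e-01]), 'force': array([-1.61259476, -0.1334385 ,  5.44119447]), 'torque': array([0.04776913, 0.14393358, 0.00458933]), 'gripper_force': 34.87788498401642, 'width': 0.01302868875547547}
```

Request:
play_rows(plan=[0,0,-0.05,-0.6,0,0,0,0,-0.6,0,0,0,0,-0.6,0,0,0,0,-0.6,0,0,0,0,0,0])

```text
time: 10.5
tool_pos: [0.5266, -0.1315, 0.1362]
tool_rot: [-3.141, -0.004, 0.383]
force: [4.4, 3.8, -1.6]
width: 0.0131
gripper_force: 35.1
```

Run:
```python
from h import *
s=r.sense();print(s['tool_pos'],s['tool_rot'],s['force'],s['torque'],s['effort'][6],s['width'])
```

```text
[ 0.52658052 -0.13145601  0.13620325] [-3.14079107 -0.00433476  0.38261312] [ 4.42526732  3.79980804 -1.64857727] [ 0.96038394 -1.00366107 -0.61498336] 1.062644049525261 0.013114840035645836
```

The moment has risen to −0.6 N m at 11°, so this way meets its stop. I'll go the other way.

Request:
play_rows(plan=[0,0,0,0.8,0,0,0,0,0.8,0,0,0,0,0.8,0,0,0,0,0.8,0,0,0,0,0.8,0,0,0,0,0.8,0,0,0,0,0,0])

```text
time: 11.2
tool_pos: [0.5245, -0.1329, 0.1357]
tool_rot: [3.141, 0.0, -0.004]
force: [-0.1, 0.2, -1.2]
width: 0.0131
gripper_force: 34.0
```

Run:
```python
from h import *
s=r.sense();print(s['tool_pos'],s['tool_rot'],s['force'],s['torque'],s['effort'][6],s['width'],s['qpos'].round(2))
```

```text
[ 0.52450199 -0.13293722  0.1356781 ] [ 3.14146478e+00  4.05357771e-04 -3.56742948e-03] [-0.07229397  0.19216153 -1.22589037] [-0.04032789 -0.02430699 -0.00573165] -0.7627519592642784 0.013063786080248614 [ 0.46  0.49 -0.39  1.85  0.24  0.84 -1.62]
```

Request:
play_rows(plan=[0,0,0,0.9,0,0,0,0,0.9,0,0,0,0,0.9,0,0,0,0,0.9,0,0,0,0,0.9,0,0,0,0,0.9,0,0,0,0,0.9,0,0,0,0,0.9,0,0,0,0,0.9,0,0,0,0,0.9,0,0,0,0,0.9,0,0,0,0,0.9,0,0,0,0,0,0])

```text
time: 12.5
tool_pos: [0.5246, -0.1329, 0.1357]
tool_rot: [3.141, 0.0, -0.866]
force: [-0.8, 0.2, -0.9]
width: 0.0131
gripper_force: 34.0
```

Run:
```python
from h import *
s=r.sense();print(s['tool_pos'],s['tool_rot'],s['force'],s['torque'],s['effort'][6],s['width'],s['qpos'].round(2))
```

```text
[ 0.52455833 -0.13290442  0.13567263] [ 3.14125562e+00  2.46035349e-04 -8.65988395e-01] [-0.81604855  0.19836707 -0.89231151] [-0.04289259 -0.00041055  0.01567862] -0.8566216751933098 0.013100447266783383 [ 0.3   0.48 -0.15  1.86  0.09  0.82 -2.33]
```

Request:
play_rows(plan=[0,0,-0.1,0,0,0,0,-0.1,0,0,0,0,-0.1,0,0,0,0,-0.1,0,0,0,0,0,0,0])

```text
time: 13.0
tool_pos: [0.5249, -0.1331, 0.1463]
tool_rot: [-3.141, -0.001, -0.867]
force: [0.7, -0.1, -0.3]
width: 0.0133
gripper_force: 34.0
```

Request:
play_rows(plan=[0,0,-0.3,0,0,0,0,-0.4,0,0,0,0,-0.4,0,0,0,0,-0.4,0,0,0,0,-0.4,0,0,0,0,-0.4,0,0,0,0,-0.4,0,0,0,0,-0.4,0,0,0,0,-0.4,0,0,0,0,-0.4,0,0,0,0,-0.2,0,0,0,0,0,0,0,0,0,0,0,0])

```text
time: 14.3
tool_pos: [0.5245, -0.133, 0.2481]
tool_rot: [3.141, 0.0, -0.867]
force: [0.8, 0.3, -1.3]
width: 0.0134
gripper_force: 34.0
```

Run:
```python
from h import *
s=r.sense();print(s['tool_pos'],s['tool_rot'],s['force'],s['width'],s['gripper_force'])
c=r.capture('top');save(c,'t5');d=r.capture('scene');save(d,'s5');w=r.capture('wrist');save(w,'w5')
f=lambda x,a,b,e,g:cv2.resize(x['color'][a:b,e:g,::-1],(400,300))
cv2.imwrite('pics/end.png',np.vstack([np.hstack([f(c,140,245,250,390),f(d,120,270,230,430)]),np.hstack([f(w,0,384,0,512)]*1+[f(d,160,232,262,358)])]))
W=cloud(d,d['extrinsics'])
m=(np.hypot(W[...,0]-.523,W[...,1]+.131)<.034)&(W[...,2]>.115)&(W[...,2]<.26)
print(np.histogram(W[m][:,2],bins=np.arange(.115,.265,.01)))
```

```text
[ 0.52451483 -0.13297645  0.24805767] [ 3.14135216e+00  3.46704002e-04 -8.66887567e-01] [ 0.75147501  0.32451227 -1.25302235] 0.013409951960905529 33.967427015304565
(array([ 71,   7,   0,   0,   0,   0,   0,   0,   0,   9,  76,  73, 120,
        54,  30]), array([0.115, 0.125, 0.135, 0.145, 0.155, 0.165, 0.175, 0.185, 0.195,
       0.205, 0.215, 0.225, 0.235, 0.245, 0.255, 0.265]))
```

View pics/end.png

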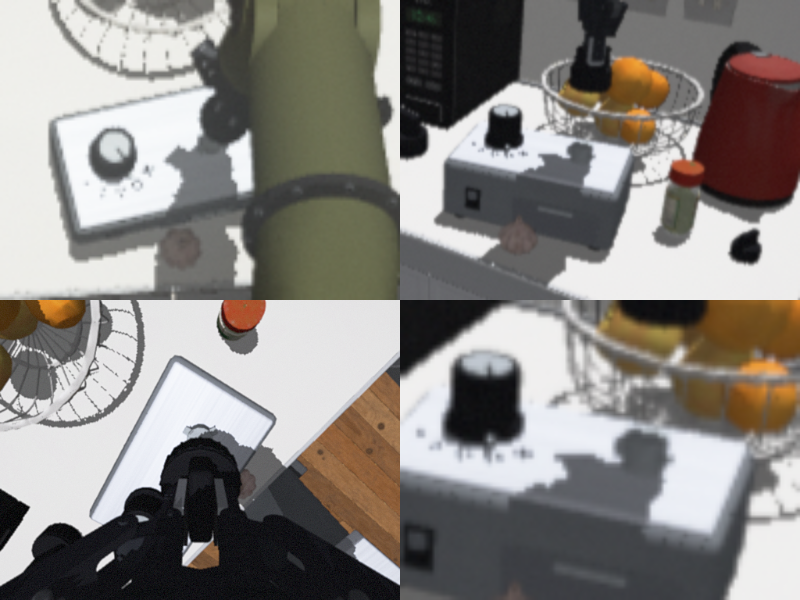

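The views show the cap held level in the gripper, its rim about 9 cm above the neck. The sleeve mark still points at four dots, and the spice jar and garlic stand where they were.

```bash
python3 -c "
from bench import r
print(r.finish_job())"
```

```text
the job is handed in; nothing more can be done
None
```

The sleeve is set to four dots. The cap unscrewed clockwise seen from above, after hitting its stop the other way, and is now held level about 9 cm above the neck; the job is handed in.

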